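# Close a rubber-lined pipe clamp over its dowel studs and hold it shut

### The job

Lower the short piece of pipe into the rubber saddle of the clamp on the bench, sticking out about equally at both sides, and let go of it. Then set the loose clamp cap over the two dowel studs, press it down against the springy rubber until the two halves meet fully, and finish while still holding it pressed shut, so that I can run the wing nuts on. Leave the other things on the bench where they are.

Things in the scene. Friction and masses are not known exactly. Their poses are not given: they have to be found in the camera images.
- clamp_mid (a point): Middle of the joint plane of the clamp's fixed lower half, 50 mm above the bench: a grey casting, 112 mm long in x, 36 mm wide in y, on a bolted dark foot plate 150 x 64 x 10 mm. z up, y along the axis of the pipe to be laid in, x across. Flat joint faces at this height at x = +-22 to +-56 mm; the rubber saddle lies between. Half a turn makes no difference.
- stud_top (a point): Top of one of the two upright steel dowel studs on the lower half's joint faces: 8 mm diameter, 32 mm tall above the faces, the last 6 mm tapering to 3 mm. They stand at x = +42 mm (this one) and x = -42 mm, y = 0, of clamp_mid.
- saddle (a joint): Sink of the half-round rubber saddle (40 mm long in y), m: 0 at rest, about 0.004 with the clamp shut. A pipe laid in it rests with its axis 4 mm above clamp_mid; shut, level with it. It gives way from 6.5 N and springs back. Beyond cap and pipe's own weight (4 N) shutting takes a push of about 8 N, and a few more to press the faces together: push with 12 to 25 N and keep that on, or the faces part again.
- pipe_mid (a point): Centre of the short loose pipe: plain plastic, 32 mm diameter, 140 mm long along its own y, 0.05 to 0.08 kg, lying on the bench. In the clamp 50 mm stick out at each side. Held about 48 mm from its middle, the fingers can reach round it while it is lowered: below it there is only the foot plate (to 32 mm from clamp_mid in y, its top 40 mm lower) or the bench.
- cap_mid (a point): Centre of the loose clamp cap (upper half), 29 mm above its joint faces and 29 mm below its top: grey casting, 112 mm long (x), 36 mm wide (y), 58 mm tall, 0.26 to 0.4 kg, standing on its joint faces. y runs along its half-round arch. Shut, this point is 29 mm above clamp_mid, y axes parallel; resting unpressed on the pipe, 4 to 5 mm higher. Half a turn makes no difference.
- web_mid (a point): Middle of the cap's upright gripping web, 15 mm above cap_mid: 40 mm long in the cap's x, 16 mm thick in y, its top 14 mm above this point. Grip it across y. It stands on the arch, whose top is 16 mm below this point; keep the fingertips above that.
- cap_hole (a point): Lower mouth of one of the cap's two dowel holes, in its joint face (29 mm below cap_mid) at the cap's x = +42 mm, y = 0; the other is at x = -42 mm. Through holes of 10.5 mm diameter with a 2 mm chamfer below, in ears 14 mm thick.
- nut_a_mid (a point): Bystander: wing nut, 36 mm wide, 19 mm tall, on the bench left of the clamp.
- nut_b_mid (a point): Bystander: the other wing nut.
- long_pipe_mid (a point): Bystander: longer pipe piece of the same 32 mm diameter but 200 mm long, lying behind the clamp; not the one to use.
- tape_mid (a point): Bystander: pocket tape measure, 38 x 82 x 59 mm.
- tee_mid (a point): Bystander: plastic pipe tee, 67 x 92 x 42 mm, lying.
- oil_mid (a point): Bystander: bottle, 44 mm diameter, 120 mm tall.
- coupling_mid (a point): Bystander: pipe coupling, 54 mm diameter, 60 mm tall, standing.

How it is judged:
On the way, in this order (a step that is already met when the one before it is completed fails the run):
1. the pipe is lowered into the saddle while still in the gripper (x of pipe_mid in the frame of clamp_mid between -0.004 and 0.004 m and y of pipe_mid in the frame of clamp_mid between -0.02 and 0.02 m and angle between the y axis of pipe_mid and the y axis of clamp_mid, either way round below 0.06 rad and z of pipe_mid in the frame of clamp_mid between -0.002 and 0.012 m and contact force between the fingers and pipe above 0.5 N), for 0.05 s.
2. the pipe lies in the saddle and is let go (x of pipe_mid in the frame of clamp_mid between -0.004 and 0.004 m and y of pipe_mid in the frame of clamp_mid between -0.02 and 0.02 m and angle between the y axis of pipe_mid and the y axis of clamp_mid, either way round below 0.06 rad and z of pipe_mid in the frame of clamp_mid between -0.002 and 0.007 m and contact force between the fingers and pipe below 0.3 N and linear speed of pipe below 0.02 m/s), for 0.2 s.
3. the cap is over both studs, not yet shut (x of cap_mid in the frame of clamp_mid between -0.003 and 0.003 m and y of cap_mid in the frame of clamp_mid between -0.003 and 0.003 m and angle between the y axis of cap_mid and the y axis of clamp_mid, either way round below 0.06 rad and z of cap_mid in the frame of clamp_mid between 0.028 and 0.053 m), for 0.05 s.
At the end, for the whole second after the job is handed in: Gripper still on the cap (over 1 N), off the pipe. Cap over both studs: 3 mm sideways, 0.06 rad yaw, level to 0.04 rad, joint faces within 1.5 mm and pressed with over 1 N, at rest. Pipe in the saddle: 4 mm sideways, 3 mm high, 0.06 rad, middle within 20 mm of the clamp's (x of cap_mid in the frame of clamp_mid between -0.003 and 0.003 m and y of cap_mid in the frame of clamp_mid between -0.003 and 0.003 m and angle between the y axis of each of cap_mid, pipe_mid and the y axis of clamp_mid, either way round below 0.06 rad and z of cap_mid in the frame of clamp_mid between 0.0265 and 0.0305 m and angle between the z axis of cap_mid and the z axis of clamp_mid, either way round below 0.04 rad and x of pipe_mid in the frame of clamp_mid between -0.004 and 0.004 m and y of pipe_mid in the frame of clamp_mid between -0.02 and 0.02 m and z of pipe_mid in the frame of clamp_mid between -0.003 and 0.003 m and contact force between the fingers and pipe below 0.3 N and contact force between the fingers and cap above 1 N and contact force between cap and clamp above 1 N and linear speed of cap below 0.02 m/s); the arm keeps its last pose, push and grip.
It fails at once if another thing on the bench is pushed more than 4 cm away (distance of any of nut_a_mid, nut_b_mid, long_pipe_mid, tape_mid, tee_mid, oil_mid, coupling_mid from where it was at the start of the episode above 0.04 m).
It also fails if it takes over 58 s, if anything falls off the work surface, if the arm or the gripper's body presses on something with over 40 N, if the wrist force passes 120 N, or if a joint passes its speed limit or range.

### The arm

A 7-joint arm with a two-finger parallel gripper is mounted at the origin on a cart in front of the work surface, level with it; the furniture and walls round the work are solid. World frame = base frame: x ahead of the robot, y to its left, z up, the work surface at z = 0. Lengths are in m, angles in rad, forces in N, time in s.
With the tool pointing down it reaches from about 0.4 to 0.875 m from the base axis. Payload 19.3 kg.
Tool frame: the origin (TCP) lies midway between the tips of the shut fingers; the grasp point (between the pads) lies 19 mm behind it; z points along the fingers, y is the line along which they close (so a half turn about z gives the same grasp; the last joint's range is limited). The gripper opens to 85 mm and grips with 20 to 120 N. Pads are 22 mm wide; open, the fingers measure 114 mm over their backs; the gripper's body (76 mm by 85 mm) begins 54 mm behind the grasp point. The pads swing forward as they close: fully open they stand 13 mm farther back than shut.
Start: joints at [1.263, 0.521, -0.036, 1.599, 0.021, 1.021, -0.113], TCP at [0.147, -0.607, 0.231] pointing down, gripper open.
Joint ranges: [-2.91, 2.91], [-0.3, 2.13], [-1.5, 1.42], [0.17, 2.43], [-1.26, 4.41], [0.16, 1.93], [-2.52, 2.52]. Speed limits (rad/s): [1.89, 1.89, 2.39, 2.39, 3.01, 3.01, 3.01].

### API

Orientations are given as [roll, pitch, yaw] about the fixed x, y, z axes, in that order (R = Rz(yaw) Ry(pitch) Rx(roll)).
In Python, from workcell import * gives the robot as it stands. The module is installed in compiled form; this text tells all that it offers.
- The arm moves only by the tool play_rows, never from a script. Its argument "deltas" is a list of rows, each a list of 7 numbers: the shift along the tool's x, y, z in units of 500 mm (1.0 is 500 mm), then the turn, a rotation vector about the tool's x, y, z in units of 120 degrees (1.0 is 120 degrees), then the closure, from 0 (fully open) to 1 (shut). A call has 1 to 10 rows; each row is the pose to reach, as a shift and turn from the pose commanded when the call began, along the tool's axes at that moment; what a row does not reach only later rows make up. A row lasts 1/10 s, in which the tool goes at most 50 mm and 8.59 degrees, less where a joint would pass 70% of its speed; a pose out of reach is approached as far as the arm can. A call with a number of a shift or a turn outside -1 to 1 is refused whole. A call with a gripper value outside its range is refused whole. The fingers move at their own pace and stop on an object; "newtons" is the grip in N (left out, the last holds). Time passes only in rows, so rows that repeat a pose let the fingers close. It gives the time, the measured TCP pose, the force, the opening and the grip force at its end, in the units of the state.
- observe(): the state, without advancing time (a new reading comes with each control period).
- grab_frame(name): name is "scene" or "side" or "wrist"; returns the picture (480x640x3 uint8, red, green, blue); there is no depth.
- get_calibration(name): a dict with "fovy" (degrees; the focal length in pixels is half the picture's height over the tangent of half this angle, whatever the lens; pixels are square), "cx", "cy" (the principal point, pixels), "xyz" and "rotation" of the camera in the world. Camera axes: x right, y down, z forward; pixel columns grow to the right and rows downward; lengths in m; the calibration is good to about 2 mm. A picture is of the moment at which its call begins: read the wrist's pose just before it. get_calibration takes no time and is no camera call; for the wrist camera it gives the pose at the moment of the call.
- job_done(): hands the job in; it is judged then, once.
The state is a dict: "clock": time; "qpos": joint angles; "qd": joint speeds; "joint_efforts": joint torques, N m; "position": TCP position; "tool_rot": TCP orientation; "force": force on the tool from outside, world axes, zero at the start; "moment": the same for the moment, N m; "grip_width": finger opening in m; "finger_force": force on a finger pad.
Only numpy, scipy, OpenCV 4.12 (cv2) and the standard library are available. Lean on these libraries where they do the work, as an engineer would, in place of code of your own. Each camera call takes 0.05 s, during which the arm holds its last target. There are 200 camera calls.

## Working session

There is one attempt and no reset: what is moved stays moved. The work goes in short steps, Python scripts to look and compute and a tool call to move; the robot and the scene stay as the last step left them, time stands still between calls to the robot, and variables do not carry over. Pictures are saved under pics/ and viewed, at most 10 in all, crops included, and the job is handed in when it is done.

Besides the shell and the picture viewer there is one more tool, called after "Call:" by a JSON object that holds its "method" and its "body". play_rows: Moves the arm, as the interface text tells. Its arguments: {"type":"object","properties":{"deltas":{"type":"array"},"newtons":{"type":"number"}},"required":["deltas"]}

```bash
mkdir -p pics && cat > h.py <<'E'
from workcell import *
import numpy as np, cv2
from scipy.spatial.transform import Rotation as R
def ray(c,u,v):
    f=240/np.tan(np.radians(c["fovy"])/2)
    r=np.array(c["rotation"]); r=r if r.shape==(3,3) else R.from_euler('xyz',r).as_matrix()
    return np.array(c["xyz"]), r@np.array([(u-c["cx"])/f,(v-c["cy"])/f,1])
def at(c,u,v,z):
    o,d=ray(c,u,v); return o+d*(z-o[2])/d[2]
def proj(c,p):
    f=240/np.tan(np.radians(c["fovy"])/2)
    r=np.array(c["rotation"]); r=r if r.shape==(3,3) else R.from_euler('xyz',r).as_matrix()
    q=r.T@(np.array(p)-np.array(c["xyz"])); return np.array([c["cx"]+f*q[0]/q[2],c["cy"]+f*q[1]/q[2]])
def snap(n,fn,crop=None,k=1):
    im=grab_frame(n)[:,:,::-1]; cv2.imwrite("pics/full_"+fn,im)
    if crop: x,y,w,h=crop; im=im[y:y+h,x:x+w]
    cv2.imwrite("pics/"+fn,cv2.resize(im,None,fx=k,fy=k,interpolation=cv2.INTER_CUBIC))
E
python3 - <<'E'
from h import *
print(observe())
for n in("scene","side","wrist"):
    print(n,get_calibration(n)); snap(n,n+"0.png")
E
```

```text
{'clock': 0.0, 'qpos': array([ 1.26278138,  0.5220008 , -0.0362875 ,  1.60000293,  0.02121356,
        1.02110235, -0.11283409]), 'qd': array([-0.00077556,  0.00138384, -0.00035152, -0.00010543,  0.00068113,
        0.00146657,  0.00162558]), 'joint_efforts': array([ 5.17666231e-04, -9.27125359e+01,  1.98021702e+00, -3.69932806e+01,
        1.79105625e-02,  8.14692961e-03,  3.30518742e-05]), 'position': array([ 0.14709564, -0.60709769,  0.23073624]), 'tool_rot': array([-3.14046983e+00,  1.12190260e-04,  2.37743354e-01]), 'force': array([-0.88747027, -0.08275595, -0.56980079]), 'moment': array([-0.04668739, -0.00010615,  0.00623649]), 'finger_force': 0.0, 'grip_width': 0.08516968859000469}
scene {'fovy': 55.09306659565016, 'cx': 323.0153996582047, 'cy': 240.48235862198123, 'xyz': array([ 0.2358005 , -0.47893954,  0.55713323]), 'rotation': array([-2.18534055,  0.01569197, -0.48471199])}
side {'fovy': 44.499578704310565, 'cx': 314.80827481301355, 'cy': 243.1811031699281, 'xyz': array([-0.00682488,  0.91240733,  0.48992992]), 'rotation': array([-1.98034341, -0.01122359, -2.51088213])}
wrist {'fovy': 58.514485682513175, 'cx': 321.74687925659157, 'cy': 237.9577242669056, 'xyz': array([ 0.22208318, -0.58810264,  0.37318431]), 'rotation': array([ 2.83768042e+00,  1.34335736e-03, -1.33260850e+00])}
```

View pics/scene0.png

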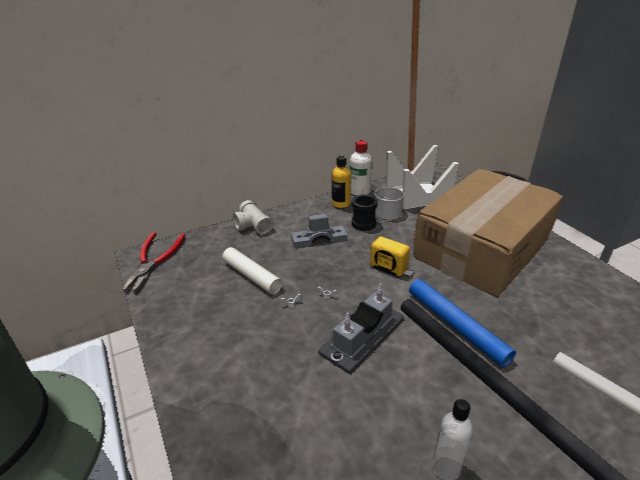

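View pics/side0.png

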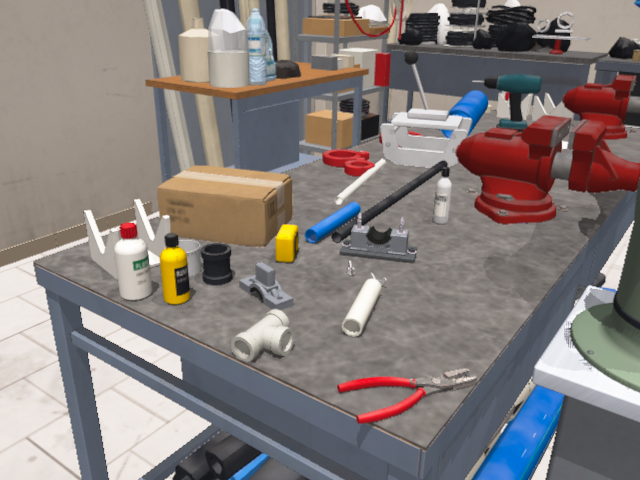

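Scene view: the short white pipe runs (228,256)–(274,287), the clamp stud tops are at (347,316) and (380,287), and the cap web top is at (318,217). The blue pipe is probably the long one, and the wing nuts are at (291,300) and (327,293).

```bash
python3 - <<'E'
from h import *
c=get_calibration("scene")
for n,u,v,z in [("pipeA",228,256,.016),("pipeB",274,287,.016),("blueA",416,287,.016),("blueB",508,357,.016),("stud1",347,316,.082),("stud2",380,287,.082),("web",318,217,.058),("earL",296,239,.0),("earR",345,237,.014),("nut1",291,300,.01),("nut2",327,293,.01)]:
    print(n,at(c,u,v,z).round(3))
s=get_calibration("side")
for n,u,v,z in [("pipeA",352,327,.016),("pipeB",376,287,.016),("stud1",402,218,.082),("stud2",356,223,.082),("web",265,266,.058)]:
    print(n,at(s,u,v,z).round(3))
im=cv2.imread("pics/full_scene0.png")[180:380,200:430]; cv2.imwrite("pics/c1.png",cv2.resize(im,None,fx=3.4,fy=3,interpolation=2))
E
```

```text
pipeA [0.398 0.247 0.016]
pipeB [0.442 0.118 0.016]
blueA [ 0.663 -0.003  0.016]
blueB [ 0.686 -0.197  0.016]
stud1 [ 0.485 -0.065  0.082]
stud2 [ 0.562 -0.034  0.082]
web [0.588 0.229 0.058]
earL [0.549 0.256 0.   ]
earR [0.632 0.195 0.014]
nut1 [0.457 0.079 0.01 ]
nut2 [0.52  0.065 0.01 ]
pipeA [0.398 0.253 0.016]
pipeB [0.436 0.117 0.016]
stud1 [ 0.482 -0.052  0.082]
stud2 [0.538 0.025 0.082]
web [0.586 0.236 0.058]
```

```bash
cat >> h.py <<'E'
def go(p,yaw,base=None):
    s=observe(); b=base or (s["position"],s["tool_rot"])
    r=R.from_euler('xyz',b[1]); t=R.from_euler('xyz',[np.pi,0,yaw])
    d=r.inv().apply(np.array(p)-b[0])/.5; w=np.degrees((r.inv()*t).as_rotvec())/120
    print("t",round(s["clock"],2),"row",d.round(4),w.round(4))
E
python3 -c "
from h import *
go([.48,-.12,.25],1.93)"
```

```text
t 0.15 row [ 0.8766 -0.7901 -0.0376] [-4.000e-04 -3.000e-04 -8.079e-01]
```

View pics/c1.png

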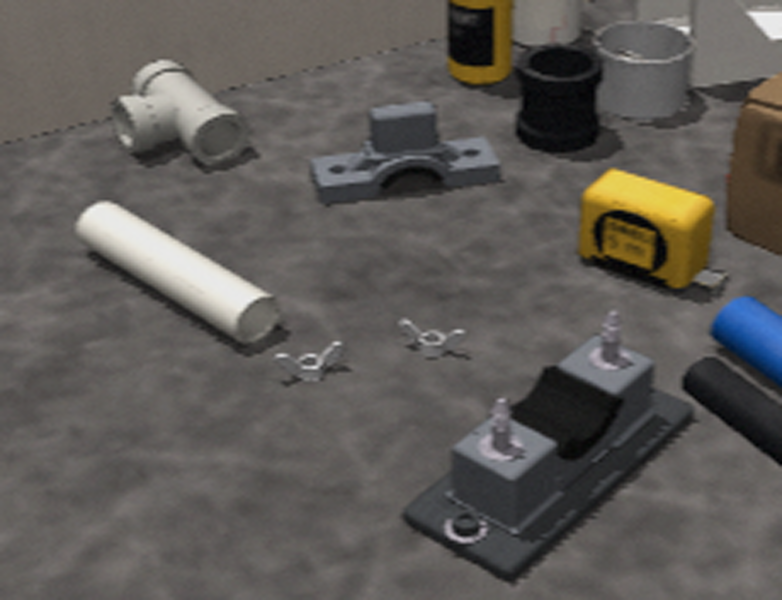

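The crop shows the cap's dowel holes at full-picture (299.4,236) and (338.2,230.7), and the stud tops at about (347.3,313) and (380,284.5). I'm moving towards the clamp for a wrist view.

Call:
{"method": "play_rows", "body": {"deltas": [[0.8766,-0.79,-0.0376,0,0,-0.808,0],[0.8766,-0.79,-0.0376,0,0,-0.808,0],[0.8766,-0.79,-0.0376,0,0,-0.808,0],[0.8766,-0.79,-0.0376,0,0,-0.808,0],[0.8766,-0.79,-0.0376,0,0,-0.808,0],[0.8766,-0.79,-0.0376,0,0,-0.808,0],[0.8766,-0.79,-0.0376,0,0,-0.808,0],[0.8766,-0.79,-0.0376,0,0,-0.808,0],[0.8766,-0.79,-0.0376,0,0,-0.808,0],[0.8766,-0.79,-0.0376,0,0,-0.808,0]]}}

```text
clock: 1.15
position: [0.4299, -0.1931, 0.2475]
tool_rot: [3.141, 0.0, 1.744]
force: [1.1, -0.2, 0.1]
grip_width: 0.0857
finger_force: 0.0
```

```bash
python3 -c "
from h import *
go([.48,-.12,.25],1.93)
c=get_calibration('scene')
for u,v,z in [(299.4,236,.014),(338.2,230.7,.014),(347.3,313,.082),(380,284.5,.082)]: print(at(c,u,v,z))"
```

```text
t 1.15 row [ 0.1268  0.1239 -0.0051] [ 0.0001  0.0002 -0.089 ]
[0.55150762 0.24424152 0.014     ]
[0.63159841 0.2222008  0.014     ]
[ 0.48831249 -0.05966551  0.082     ]
[ 0.5653897  -0.02942742  0.082     ]
```

Call:
{"method": "play_rows", "body": {"deltas": [[0.127,0.124,-0.005,0,0,-0.089,0],[0.127,0.124,-0.005,0,0,-0.089,0],[0.127,0.124,-0.005,0,0,-0.089,0],[0.127,0.124,-0.005,0,0,-0.089,0]]}}

```text
clock: 1.55
position: [0.4798, -0.1214, 0.2494]
tool_rot: [-3.141, -0.0, 1.925]
force: [0.5, -0.1, 0.2]
grip_width: 0.0853
finger_force: 0.0
```

```bash
python3 -c "
from h import *
s=observe();print(s['position'],s['tool_rot'],s['qd'].round(3))
import pickle
pickle.dump(get_calibration('wrist'),open('w1.pkl','wb')); snap('wrist','w1.png')
go([.434,.142,.12],1.91)"
```

```text
[ 0.47979015 -0.12142928  0.24943347] [-3.14110317e+00 -4.56308368e-04  1.92530764e+00] [ 0.032 -0.008  0.022  0.012  0.001 -0.     0.007]
t 1.6 row [0.5276 0.0977 0.2589] [-0.0004 -0.      0.0065]
```

View pics/w1.png

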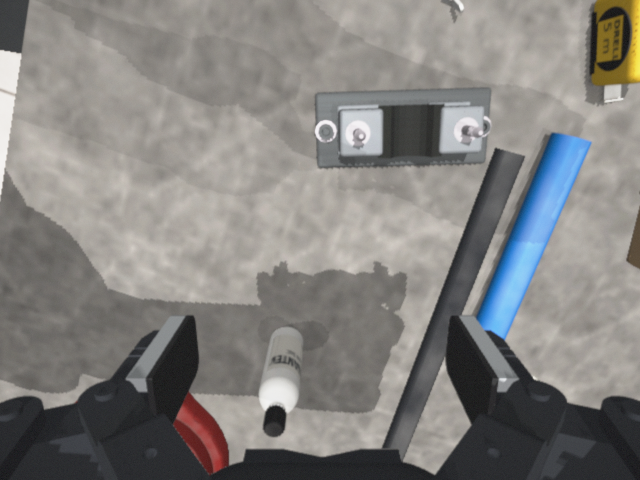

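The wrist view shows the clamp with stud bases at about (357,133) and (467,130), and a bottle below left, well away. I'll compute the clamp from this and move above the pipe.

```bash
python3 -c "
from h import *
import pickle
c=pickle.load(open('w1.pkl','rb'))
def p(*a): 
  q=[at(c,*x) for x in a]; d=q[1]-q[0]; print((q[0]+q[1])/2,np.hypot(*d[:2]),np.arctan2(d[1],d[0]))
p((357,133,.05),(467,130,.05)); p((361,137,.082),(481,131,.082))
q=[at(c,*x,.010) for x in [(317,94),(489,88),(486,163),(318,167)]]; print(np.mean(q,0),q)"
```

```text
[ 0.52656243 -0.04344746  0.05      ] 0.08524361266797092 0.381497605385389
[ 0.5263342  -0.04329544  0.082     ] 0.08436022065437086 0.4037608412224782
[ 0.52643327 -0.04377288  0.01      ] [array([ 0.44732448, -0.04253783,  0.01      ]), array([0.5814472 , 0.01228622, 0.01      ]), array([ 0.60763347, -0.04490936,  0.01      ]), array([ 0.46932792, -0.09993056,  0.01      ])]
```

Call:
{"method": "play_rows", "body": {"deltas": [[0.528,0.098,0.2,0,0,0.006,0],[0.528,0.098,0.2,0,0,0.006,0],[0.528,0.098,0.2,0,0,0.006,0],[0.528,0.098,0.2,0,0,0.006,0],[0.528,0.098,0.2,0,0,0.006,0],[0.528,0.098,0.2,0,0,0.006,0],[0.528,0.098,0.2,0,0,0.006,0],[0.528,0.098,0.2,0,0,0.006,0],[0.528,0.098,0.2,0,0,0.006,0]]}}

```text
clock: 2.5
position: [0.4348, 0.1411, 0.1499]
tool_rot: [3.142, 0.001, 1.909]
force: [-0.1, 1.1, -0.3]
grip_width: 0.0851
finger_force: 0.0
```

```bash
python3 -c "
from h import *
import pickle
s=observe();print(s['position'],s['tool_rot'],s['qd'].round(3))
pickle.dump(get_calibration('wrist'),open('w2.pkl','wb')); snap('wrist','w2.png')"
```

```text
[0.43483946 0.14108167 0.14990922] [3.14154003e+00 7.59171655e-04 1.90897804e+00] [ 0.01  -0.004 -0.002 -0.002  0.    -0.    -0.003]
```

View pics/w2.png

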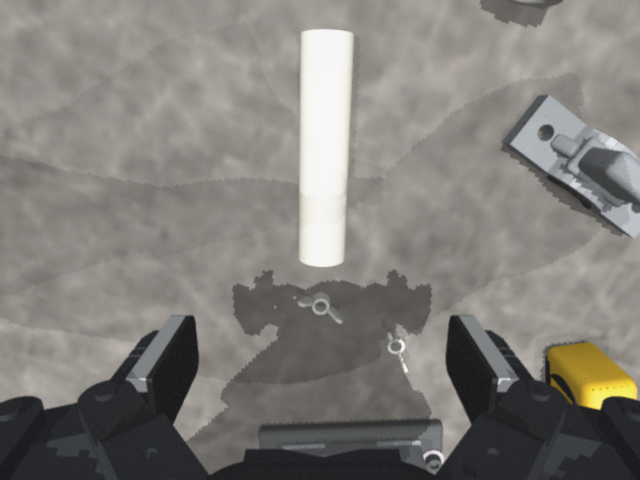

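The pipe is well visible from above: it runs from (322,265) to (327,30), with the nuts below it at (320,306) and (397,346).

```bash
python3 -c "
from h import *
import pickle
c=pickle.load(open('w2.pkl','rb'))
print(c['xyz'])
for zb,zt in [(.016,.016),(.016,.032),(.032,.032)]:
  a=at(c,322,265,zb);b=at(c,327,30,zt);d=b-a;print(a,b,(a+b)/2,np.hypot(*d[:2]),np.arctan2(d[1],d[0]))
a=at(c,322,265,.016);b=at(c,327,30,.032);m=(a+b)/2;u=(b-a);u[2]=0;u/=np.linalg.norm(u)
g=m-.047*u;yaw=np.arctan2(u[1],u[0]);print(g,yaw);g[2]=.06
go(g,yaw);g[2]=.002;go(g,yaw)"
```

```text
[0.4096848  0.21465617 0.29223531]
[0.44549089 0.11426755 0.016     ] [0.39925582 0.25425804 0.016     ] [0.42237335 0.1842628  0.016     ] 0.1474280097446613 1.8897899650222905
[0.44549089 0.11426755 0.016     ] [0.39985988 0.25196424 0.032     ] [0.42267539 0.18311589 0.024     ] 0.145060556196253 1.890794878423427
[0.44341694 0.12008222 0.032     ] [0.39985988 0.25196424 0.032     ] [0.42163841 0.18602323 0.032     ] 0.13888873889478506 1.8897899650222905
[0.43745995 0.13850181 0.024     ] 1.890794878423427
t 2.55 row [-0.0065  0.0031  0.18  ] [0.0001 0.0003 0.0086]
t 2.55 row [-0.0064  0.003   0.296 ] [0.0001 0.0003 0.0086]
```

Call:
{"method": "play_rows", "body": {"deltas": [[-0.001,0.003,0.08,0,0,0.008,0],[-0.001,0.003,0.18,0,0,0.008,0],[-0.001,0.003,0.24,0,0,0.008,0],[-0.001,0.003,0.28,0,0,0.008,0],[-0.001,0.003,0.296,0,0,0.008,0],[-0.001,0.003,0.296,0,0,0.008,0],[-0.001,0.003,0.296,0,0,0.008,0.4],[-0.001,0.003,0.296,0,0,0.008,0.8],[-0.001,0.003,0.296,0,0,0.008,1],[-0.001,0.003,0.296,0,0,0.008,1]], "newtons": 40}}

```text
clock: 3.55
position: [0.4364, 0.1427, 0.0023]
tool_rot: [3.141, 0.0, 1.894]
force: [-1.3, -2.6, 16.7]
grip_width: 0.0305
finger_force: 38.4
```

Call:
{"method": "play_rows", "body": {"deltas": [[0,0,0,0,0,0,1],[0,0,0,0,0,0,1],[0,0,0,0,0,0,1]]}}

```text
clock: 3.85
position: [0.4363, 0.1427, 0.0024]
tool_rot: [3.141, 0.0, 1.895]
force: [-0.9, -1.9, 13.4]
grip_width: 0.031
finger_force: 38.5
```

Call:
{"method": "play_rows", "body": {"deltas": [[0,0,-0.02,0,0,0,1],[0,0,-0.08,0,0,0,1],[0,0,-0.16,0,0,0,1],[0,0,-0.24,0,0,0,1],[0,0,-0.3,0,0,0,1],[0,0,-0.3,0,0,0,1]]}}

```text
clock: 4.45
position: [0.4374, 0.1432, 0.1557]
tool_rot: [3.136, 0.001, 1.895]
force: [-0.5, -1.0, -1.1]
grip_width: 0.0303
finger_force: 40.1
```

```bash
python3 -c "
from h import *
s=observe();print(s['position'],s['tool_rot'],s['force'])
y=.385+np.pi/2;u=np.array([np.cos(y),np.sin(y)])
m=np.array([.5265,-.0435])-.046*u;print(m)
go([*m,.15],y)"
```

```text
[0.43737813 0.14322142 0.15568517] [3.13613066e+00 5.14489806e-04 1.89452909e+00] [-0.51226394 -0.99849598 -1.14962711]
[ 0.54377572 -0.08613273]
t 4.45 row [-0.5026  0.0558  0.0119] [ 0.0026  0.0003 -0.0293]
```

Call:
{"method": "play_rows", "body": {"deltas": [[-0.503,0.056,0.012,0.0026,0,-0.029,1],[-0.503,0.056,0.012,0.0026,0,-0.029,1],[-0.503,0.056,0.012,0.0026,0,-0.029,1],[-0.503,0.056,0.012,0.0026,0,-0.029,1],[-0.503,0.056,0.012,0.0026,0,-0.029,1],[-0.503,0.056,0.012,0.0026,0,-0.029,1],[-0.503,0.056,0.012,0.0026,0,-0.029,1],[-0.503,0.056,0.012,0.0026,0,-0.029,1],[-0.503,0.056,0.012,0.0026,0,-0.029,1]]}}

```text
clock: 5.35
position: [0.5423, -0.0854, 0.1459]
tool_rot: [-3.136, -0.0, 1.958]
force: [0.8, 0.4, -0.3]
grip_width: 0.0304
finger_force: 40.1
```

```bash
python3 -c "
from h import *
import pickle
s=observe();print(s['position'],s['tool_rot'],s['qd'].round(3))
pickle.dump(get_calibration('wrist'),open('w3.pkl','wb')); snap('wrist','w3.png')"
```

```text
[ 0.54227809 -0.08540633  0.14587536] [-3.13613813e+00 -4.77339591e-04  1.95755959e+00] [-0.002 -0.002  0.004 -0.003  0.002  0.001  0.001]
```

View pics/w3.png

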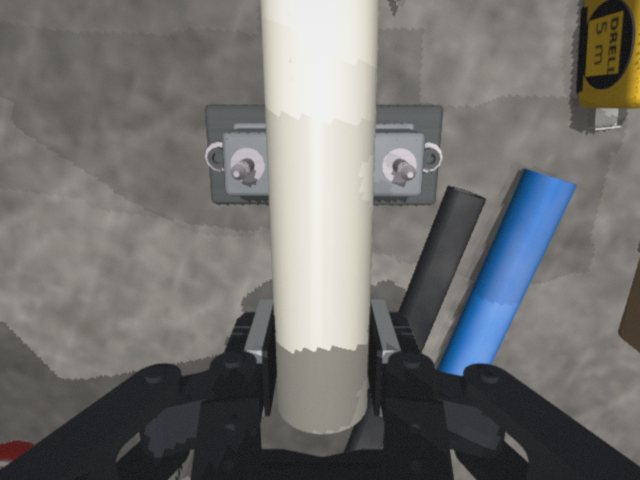

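The pipe is held straight over the saddle. The stud washers are at (246,164) and (400,164), the tips at (237,175) and (409,174), and the pipe centreline runs from (319,0) to (323,300).

```bash
python3 -c "
from h import *
import pickle
c=pickle.load(open('w3.pkl','rb'))
def p(*a): 
  q=[at(c,*x) for x in a]; d=q[1]-q[0]; print((q[0]+q[1])/2,np.hypot(*d[:2]),np.arctan2(d[1],d[0]))
p((246,164,.05),(400,164,.05)); p((237,175,.082),(409,174,.082)); p((224,163,.05),(424,163,.05))
z=.1459+.0136
p((323,300,z),(319,0,z))
p((322,432,z-.005),(323,300,z))"
```

```text
[ 0.52608742 -0.04272917  0.05      ] 0.08516291713292444 0.38779031131071934
[ 0.52640881 -0.04340962  0.082     ] 0.08295077031695025 0.3937253007112855
[ 0.52636894 -0.04202068  0.05      ] 0.11052210736119499 0.3877797059599901
[ 0.52042658 -0.02968329  0.1595    ] 0.08839134715116104 1.970990014263683
[ 0.54838026 -0.09716466  0.157     ] 0.057699027240706545 1.95207717631815
```

Call:
{"method": "play_rows", "body": {"deltas": [[0.0,0.001,0.05,0,0,0,1],[0.0,0.001,0.1,0,0,0,1],[0.0,0.001,0.14,0,0,0,1],[0.0,0.001,0.17,0,0,0,1],[0.0,0.001,0.185,0,0,0,1],[0.0,0.001,0.195,0,0,0,1],[0.0,0.001,0.203,0,0,0,1],[0.0,0.001,0.209,0,0,0,1],[0.0,0.001,0.209,0,0,0,1],[0.0,0.001,0.209,0,0,0,1]]}}

```text
clock: 6.4
position: [0.5427, -0.0868, 0.0415]
tool_rot: [-3.137, 0.0, 1.956]
force: [-0.4, 0.0, -0.1]
grip_width: 0.0303
finger_force: 40.1
```

```bash
python3 -c "
from h import *
import pickle
s=observe();print(s['position'],s['tool_rot'],s['force'],s['moment'])
pickle.dump(get_calibration('wrist'),open('w4.pkl','wb')); snap('wrist','w4.png')
snap('side','s4.png',(320,190,120,90),5)"
```

```text
[ 0.54271019 -0.08677995  0.04153343] [-3.13652366e+00  6.18352616e-05  1.95552117e+00] [-0.41434257  0.00681055 -0.05340658] [-0.01787387 -0.01429029  0.01333239]
```

View pics/w4.png

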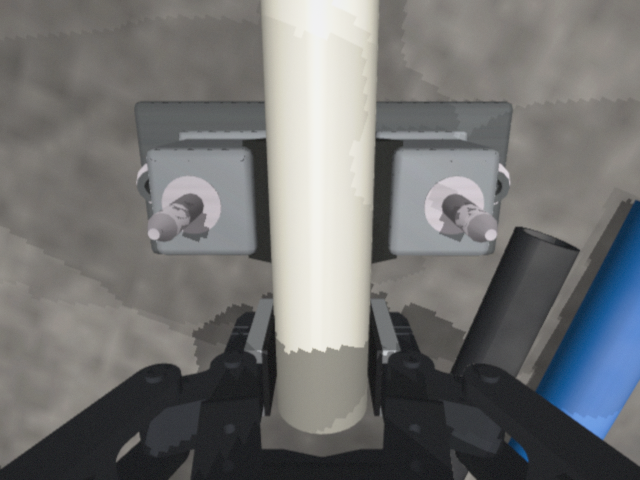

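The pipe is in the saddle and centred between the stud tips at (153,233) and (491,235). There is no contact force yet, so I'll lower a little further.

Call:
{"method": "play_rows", "body": {"deltas": [[0,0,0.002,0,0,0,1],[0,0,0.004,0,0,0,1],[0,0,0.004,0,0,0,1]]}}

```text
clock: 6.8
position: [0.5429, -0.0868, 0.0395]
tool_rot: [-3.137, 0.0, 1.955]
force: [0.6, -0.2, 6.9]
grip_width: 0.0308
finger_force: 40.8
```

Call:
{"method": "play_rows", "body": {"deltas": [[0,0,-0.001,0,0,0,1],[0,0,-0.001,0,0,0,1],[0,0,-0.001,0,0,0,0.5],[0,0,-0.001,0,0,0,0.3],[0,0,-0.001,0,0,0,0.0],[0,0,-0.001,0,0,0,0],[0,0,-0.001,0,0,0,0],[0,0,-0.001,0,0,0,0],[0,0,-0.001,0,0,0,0]]}}

```text
clock: 7.7
position: [0.5425, -0.0867, 0.0397]
tool_rot: [-3.136, -0.0, 1.956]
force: [-0.3, -0.1, 0.1]
grip_width: 0.0853
finger_force: 0.0
```

Call:
{"method": "play_rows", "body": {"deltas": [[0,0,-0.04,0,0,0,0],[0,0,-0.1,0,0,0,0],[0,0,-0.2,0,0,0,0],[0,0,-0.3,0,0,0,0],[0,0,-0.34,0,0,0,0],[0,0,-0.34,0,0,0,0]]}}

```text
clock: 8.3
position: [0.5447, -0.0866, 0.2128]
tool_rot: [-3.14, 0.003, 1.955]
force: [0.1, -0.2, -1.1]
grip_width: 0.0855
finger_force: 0.0
```

```bash
python3 -c "
from h import *
import pickle
s=observe();print(s['position'],s['tool_rot'],s['grip_width'],s['qpos'])
pickle.dump(get_calibration('wrist'),open('w5.pkl','wb')); snap('wrist','w5.png')
for y in (-.268+np.pi/2-np.pi/2,-.268): pass
for y in (-.268+np.pi/2, ): 
  u=np.array([np.cos(y),np.sin(y)]); go([*(np.array([.5915,.233])-.05*u),.20],y)"
```

```text
[ 0.5446918  -0.08657762  0.21280072] [-3.14014285e+00  2.68128878e-03  1.95519611e+00] 0.08552189862095926 [ 0.51979431  0.49198049 -0.64800801  1.79168372  0.35491547  0.976855
  0.11109868]
t 8.35 row [0.4775 0.2675 0.02  ] [-0.0015  0.0012  0.3115]
```

View pics/w5.png

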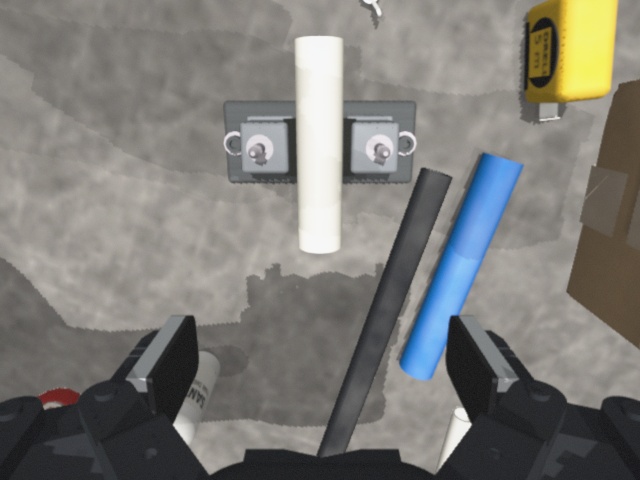

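The pipe lies straight in the saddle, about centred, with its ends at rows 38 and 252. Next is the cap.

```bash
python3 -c "
from h import *
go([.5915,.233,.20],-.268+np.pi)"
```

```text
t 8.35 row [0.557  0.3282 0.0196] [-1.900e-03 -2.000e-04 -4.385e-01]
```

Call:
{"method": "play_rows", "body": {"deltas": [[0.557,0.328,0.01,-0.002,0,-0.4385,0],[0.557,0.328,0.01,-0.002,0,-0.4385,0],[0.557,0.328,0.01,-0.002,0,-0.4385,0],[0.557,0.328,0.01,-0.002,0,-0.4385,0],[0.557,0.328,0.01,-0.002,0,-0.4385,0],[0.557,0.328,0.01,-0.002,0,-0.4385,0],[0.557,0.328,0.01,-0.002,0,-0.4385,0],[0.557,0.328,0.01,-0.002,0,-0.4385,0],[0.557,0.328,0.01,-0.002,0,-0.4385,0],[0.557,0.328,0.01,-0.002,0,-0.4385,0]]}}

```text
clock: 9.35
position: [0.5908, 0.232, 0.203]
tool_rot: [-3.141, -0.003, 2.873]
force: [0.1, 0.1, -0.5]
grip_width: 0.0853
finger_force: 0.0
```

```bash
python3 -c "
from h import *
import pickle
s=observe();print(s['position'],s['tool_rot'],s['qd'].round(3),s['qpos'].round(2))
pickle.dump(get_calibration('wrist'),open('w6.pkl','wb')); snap('wrist','w6.png')"
```

```text
[0.59077355 0.23199331 0.20301574] [-3.14080321 -0.00325219  2.87260181] [ 0.01  -0.01  -0.002 -0.004 -0.003  0.003  0.001] [ 0.06  0.7  -0.85  1.57  0.55  1.14  0.39]
```

View pics/w6.png

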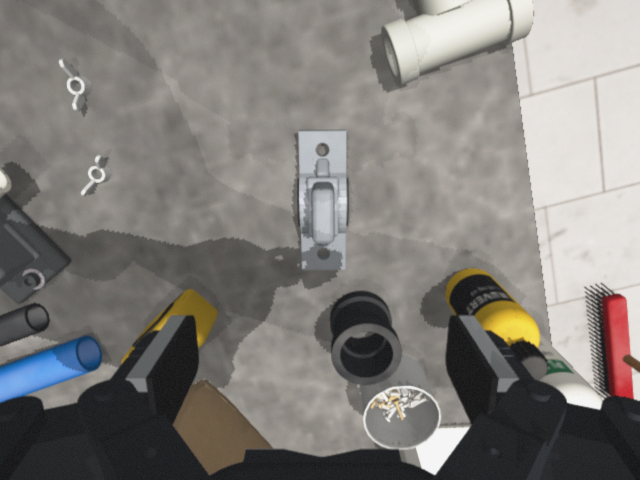

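The cap's dowel holes are at (323,149) and (323,254). The coupling top is near (365,350) and the yellow bottle is at about (480,300).

```bash
python3 -c "
from h import *
import pickle
c=pickle.load(open('w6.pkl','rb'))
q=[at(c,323,149,.014),at(c,323,254,.014)];d=q[0]-q[1];m=(q[0]+q[1])/2;y=np.arctan2(d[1],d[0]);print(m,np.hypot(*d[:2]),y)
u=np.array([np.cos(y),np.sin(y)]);v=np.array([np.sin(y),-np.cos(y)])
for n,a in [('web top',(323,183,.058)),('webtop2',(323,238,.058)),('coupl',(366,352,.06)),('coupbase',(345,305,.0)),('bottle',(465,285,.09)),('earL',(299,165,.014)),('earR',(347,165,.014)),('webL',(313,210,.058)),('webR',(333,210,.058))]:
  p=at(c,*a)[:2]-m[:2]; print(n,(p@u).round(4),(p@v).round(4))
for z in (.1,.031): go([*m[:2],z],y)"
```

```text
[0.58997898 0.23454868 0.014     ] 0.08474090822190188 2.8738637753945864
web top 0.024 -0.0001
webtop2 -0.0149 -0.0001
coupl -0.1052 0.0326
coupbase -0.0953 0.0196
bottle -0.0369 0.0917
earL 0.0303 -0.0185
earR 0.0302 0.0185
webL 0.0053 -0.007
webR 0.0053 0.0068
t 9.4 row [0.0026 0.0048 0.2067] [-0.0003 -0.0014 -0.0007]
t 9.4 row [0.0022 0.0048 0.3447] [-0.0003 -0.0014 -0.0007]
```

Call:
{"method": "play_rows", "body": {"deltas": [[0.003,0.005,0.08,0,-0.0014,0,0],[0.003,0.005,0.18,0,-0.0014,0,0],[0.003,0.005,0.26,0,-0.0014,0,0],[0.003,0.005,0.31,0,-0.0014,0,0],[0.003,0.005,0.33,0,-0.0014,0,0],[0.003,0.005,0.342,0,-0.0014,0,0],[0.003,0.005,0.342,0,-0.0014,0,0],[0.003,0.005,0.342,0,-0.0014,0,0.5],[0.003,0.005,0.342,0,-0.0014,0,0.8],[0.003,0.005,0.342,0,-0.0014,0,1]], "newtons": 80}}

```text
clock: 10.4
position: [0.59, 0.2363, 0.0337]
tool_rot: [3.141, 0.001, 2.874]
force: [0.3, -0.4, 0.5]
grip_width: 0.044
finger_force: 0.0
```

Call:
{"method": "play_rows", "body": {"deltas": [[0,0,0,0,0,0,1],[0,0,0,0,0,0,1],[0,0,0,0,0,0,1],[0,0,0,0,0,0,1],[0,0,-0.01,0,0,0,1],[0,0,-0.04,0,0,0,1],[0,0,-0.12,0,0,0,1],[0,0,-0.22,0,0,0,1],[0,0,-0.3,0,0,0,1],[0,0,-0.3,0,0,0,1]]}}

```text
clock: 11.4
position: [0.5912, 0.2379, 0.1894]
tool_rot: [3.136, 0.006, 2.874]
force: [1.2, 0.6, -3.8]
grip_width: 0.0144
finger_force: 80.2
```

```bash
python3 -c "
from h import *
go([.5264,-.043,.18],.389+np.pi)"
```

```text
t 11.4 row [-0.0233 -0.5762  0.0157] [ 0.0017  0.0038 -0.3134]
```

Call:
{"method": "play_rows", "body": {"deltas": [[-0.023,-0.576,0.01,0.0017,0.0038,-0.3134,1],[-0.023,-0.576,0.01,0.0017,0.0038,-0.3134,1],[-0.023,-0.576,0.01,0.0017,0.0038,-0.3134,1],[-0.023,-0.576,0.01,0.0017,0.0038,-0.3134,1],[-0.023,-0.576,0.01,0.0017,0.0038,-0.3134,1],[-0.023,-0.576,0.01,0.0017,0.0038,-0.3134,1],[-0.023,-0.576,0.01,0.0017,0.0038,-0.3134,1],[-0.023,-0.576,0.01,0.0017,0.0038,-0.3134,1],[-0.023,-0.576,0.01,0.0017,0.0038,-0.3134,1],[-0.023,-0.576,0.01,0.0017,0.0038,-0.3134,1]]}}

```text
clock: 12.4
position: [0.5247, -0.0432, 0.1779]
tool_rot: [-3.141, -0.008, -2.751]
force: [0.3, 0.1, -3.8]
grip_width: 0.015
finger_force: 80.3
```

```bash
python3 -c "
from h import *
import pickle
s=observe();print(s['position'],s['tool_rot'],s['qd'].round(3),s['qpos'].round(2),s['force'],s['moment'])
pickle.dump(get_calibration('wrist'),open('w7.pkl','wb')); snap('wrist','w7.png')
snap('scene','sc7.png',(280,190,150,180),3.3)
go([.5264,-.043,.18],.389+np.pi)"
```

```text
[ 0.5246512  -0.0432466   0.17790582] [-3.14126416 -0.00765378 -2.75086501] [-0.002  0.     0.003  0.     0.002  0.002  0.001] [ 0.7   0.64 -1.04  1.87  0.65  1.03  1.34] [ 0.34213266  0.1216924  -3.80928849] [ 0.03209224 -0.04120041 -0.0487371 ]
t 12.5 row [-0.0037 -0.0003 -0.0044] [-0.0002 -0.0038  0.0007]
```

View pics/w7.png

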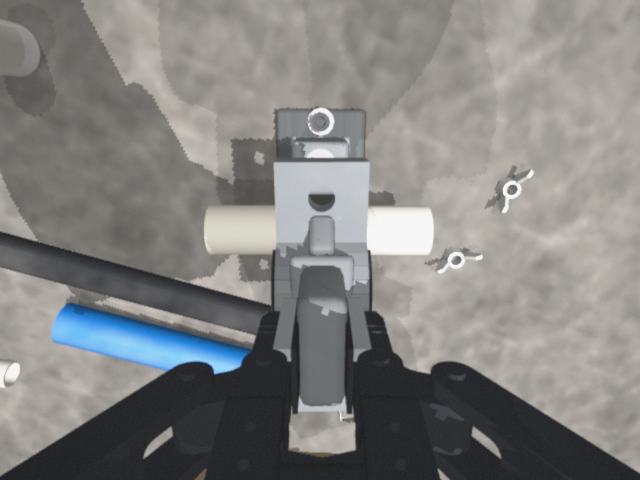

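The cap is held with its near-ear hole at about (321.5,199), and the pipe still lies straight in the saddle below. I'll compute the hole's offset from the stud.

```bash
python3 -c "
from h import *
import pickle
c=pickle.load(open('w7.pkl','rb'));s=observe()
im=cv2.imread('pics/full_w7.png')[150:270,260:380]; cv2.imwrite('pics/c7.png',np.hstack([cv2.resize(im,(480,480),interpolation=2)[:,:400],cv2.resize(cv2.imread('pics/sc7.png'),(400,480))]))
r=R.from_euler('xyz',s['tool_rot'])
z=.1779-.0325+.014
h=at(c,321.5,199,z);print('hole in tool',r.inv().apply(h-s['position']))
e=[at(c,275,163,z),at(c,368,160,z)];print([r.inv().apply(a-s['position']).round(4) for a in e])
u=np.array([np.cos(.389),np.sin(.389)])
print('stud-hole, tool', r.inv().apply(np.array([*(np.array([.5264,-.043])-.042*u),z])-h))
a=at(c,205,230,.054);b=at(c,433,230,.054);print('pipe mid',(a+b)/2,np.arctan2(*(b-a)[:2]),np.linalg.norm(a-b))
# foot edges
for q in [(275,109),(366,109)]: print(((at(c,*q,.01)[:2]-[.5264,-.043])@u, (at(c,*q,.01)[:2]-[.5264,-.043])@[-u[1],u[0]]))
b=at(c,320,121,.01)[:2]-[.5264,-.043];print('bolt',b@u,b@[-u[1],u[0]])"
```

```text
hole in tool [0.04059743 0.00107164 0.01872758]
[array([ 0.0543, -0.0163,  0.0188]), array([0.0554, 0.0184, 0.0188])]
stud-hole, tool [-6.06892919e-04 -1.16963325e-03 -4.23612211e-06]
pipe mid [ 0.52656663 -0.04341312  0.054     ] -0.391155119933275 0.14773240849480573
(np.float64(-0.07476914216037092), np.float64(-0.03130994116992251))
(np.float64(-0.07490272018225971), np.float64(0.0319217480489833))
bolt -0.066787318365369 -3.367433253214569e-05
```

View pics/c7.png

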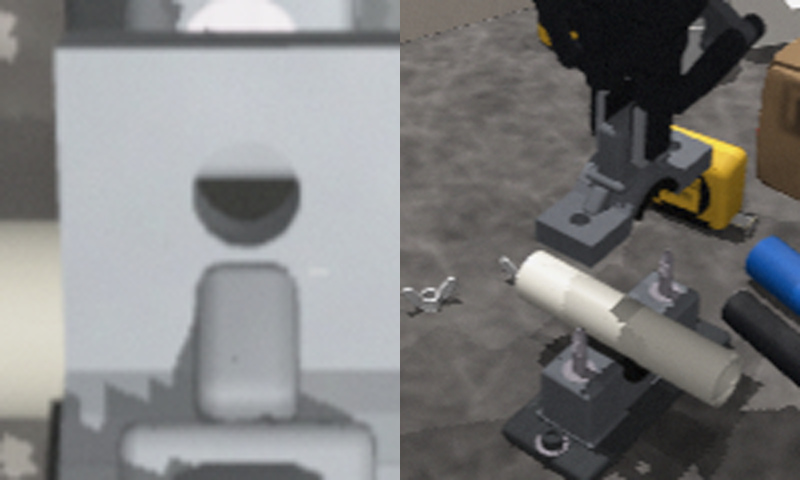

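Call:
{"method": "play_rows", "body": {"deltas": [[-0.001,-0.0024,0.02,0,-0.0038,0,1],[-0.001,-0.0024,0.05,0,-0.0038,0,1],[-0.001,-0.0024,0.08,0,-0.0038,0,1],[-0.001,-0.0024,0.1,0,-0.0038,0,1],[-0.001,-0.0024,0.108,0,-0.0038,0,1],[-0.001,-0.0024,0.108,0,-0.0038,0,1],[-0.001,-0.0024,0.108,0,-0.0038,0,1]]}}

```text
clock: 13.2
position: [0.5252, -0.0456, 0.124]
tool_rot: [-3.141, 0.0, -2.753]
force: [-0.3, 0.2, -4.2]
grip_width: 0.0146
finger_force: 80.3
```

```bash
python3 -c "
from h import *
import pickle
s=observe();print(s['position'],s['tool_rot'],s['force'])
c=get_calibration('wrist');pickle.dump(c,open('w8.pkl','wb')); snap('wrist','w8.png')
im=cv2.imread('pics/full_w8.png')[100:280,230:410]; cv2.imwrite('pics/c8.png',cv2.resize(im,(600,600),interpolation=2))
"
```

```text
[ 0.52520298 -0.04555223  0.12398345] [-3.14099036e+00  2.40439056e-04 -2.75274656e+00] [-0.25620556  0.18413846 -4.18272322]
```

View pics/c8.png

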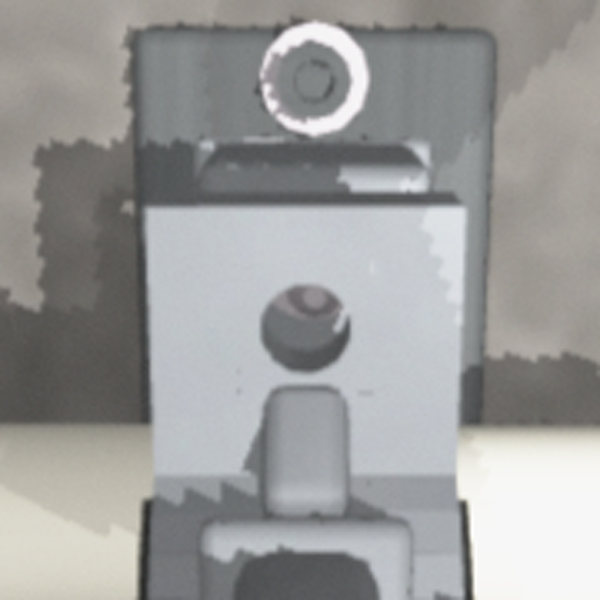

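The crop shows the stud tip through the ear hole. The hole centre is at full-picture (321.5,198.4) and the tip at about (323.3,189). I've now gone past the picture limit, so I'll work numerically from here.

```bash
python3 -c "
from h import *
import pickle
c=pickle.load(open('w8.pkl','rb'));s=observe()
r=R.from_euler('xyz',s['tool_rot'])
z=s['position'][2]-.0325+.014
h=r.inv().apply(at(c,321.5,198.4,z)-s['position']);t=r.inv().apply(at(c,323.3,189.1,.082)-s['position']);print(h,t,(t-h)[:2])
u=np.array([np.cos(.389),np.sin(.389)])
print('stud from prior',r.inv().apply(np.array([*(np.array([.5265,-.0433])-.042*u),.082])-s['position']))
print(s['position'])"
```

```text
[0.04113334 0.00092131 0.01847725] [0.04013845 0.00170283 0.04212881] [-0.00099489  0.00078152]
stud from prior [0.04005484 0.00170089 0.04212886]
[ 0.52531438 -0.04559666  0.12415166]
```

Call:
{"method": "play_rows", "body": {"deltas": [[-0.002,0.0016,0,0,0,0,1],[-0.002,0.0016,0,0,0,0,1],[-0.002,0.0016,0.008,0,0,0,1],[-0.002,0.0016,0.014,0,0,0,1],[-0.002,0.0016,0.014,0,0,0,1],[-0.002,0.0016,0.014,0,0,0,1]]}}

```text
clock: 13.85
position: [0.5256, -0.0445, 0.1166]
tool_rot: [-3.141, -0.0, -2.753]
force: [0.9, -0.5, -3.9]
grip_width: 0.0144
finger_force: 80.3
```

```bash
python3 -c "
from h import *
s=observe();print(s['position'],s['tool_rot'],s['force'],s['moment'])
r=R.from_euler('xyz',s['tool_rot']);u=np.array([np.cos(.389),np.sin(.389)])
t=r.inv().apply(np.array([*(np.array([.5265,-.0433])-.042*u),.082])-s['position']);print('err',t[:2]-[.0410,.0009])"
```

```text
[ 0.52559677 -0.04452935  0.11662636] [-3.14116308e+00 -2.62894319e-04 -2.75273179e+00] [ 0.9030301  -0.4524562  -3.91210198] [-0.00724463  0.01721067 -0.00805209]
err [-3.10993253e-04 -9.58411239e-05]
```

Call:
{"method": "play_rows", "body": {"deltas": [[-0.0006,0,0.006,0,0,0,1],[-0.0006,0,0.012,0,0,0,1],[-0.0006,0,0.018,0,0,0,1],[-0.0006,0,0.024,0,0,0,1],[-0.0006,0,0.024,0,0,0,1]]}}

```text
clock: 14.35
position: [0.5257, -0.0445, 0.1043]
tool_rot: [-3.141, -0.001, -2.753]
force: [0.1, 0.3, -2.8]
grip_width: 0.0147
finger_force: 80.3
```

Call:
{"method": "play_rows", "body": {"deltas": [[0,0,0.008,0,0,0,1],[0,0,0.016,0,0,0,1],[0,0,0.022,0,0,0,1],[0,0,0.028,0,0,0,1],[0,0,0.031,0,0,0,1],[0,0,0.031,0,0,0,1]]}}

```text
clock: 14.95
position: [0.5258, -0.0444, 0.0891]
tool_rot: [-3.141, -0.0, -2.753]
force: [0.5, 0.9, -4.1]
grip_width: 0.0146
finger_force: 80.3
```

Call:
{"method": "play_rows", "body": {"deltas": [[0,0,0.003,0,0,0,1],[0,0,0.006,0,0,0,1],[0,0,0.009,0,0,0,1],[0,0,0.011,0,0,0,1],[0,0,0.011,0,0,0,1],[0,0,0.011,0,0,0,1]]}}

```text
clock: 15.55
position: [0.526, -0.0445, 0.0839]
tool_rot: [-3.141, -0.0, -2.753]
force: [-2.2, -2.1, 5.5]
grip_width: 0.0145
finger_force: 81.6
```

Call:
{"method": "play_rows", "body": {"deltas": [[0,0,0.002,0,0,0,1],[0,0,0.004,0,0,0,1],[0,0,0.004,0,0,0,1]]}}

```text
clock: 15.85
position: [0.526, -0.0447, 0.0829]
tool_rot: [-3.14, -0.0, -2.753]
force: [-11.8, -4.3, 30.8]
grip_width: 0.0143
finger_force: 85.1
```

Call:
{"method": "play_rows", "body": {"deltas": [[0,0,0.002,0,0,0,1],[0,0,0.003,0,0,0,1],[0,0,0.003,0,0,0,1]]}}

```text
clock: 16.15
position: [0.526, -0.0447, 0.0828]
tool_rot: [-3.138, -0.0, -2.753]
force: [-23.4, -7.5, 65.9]
grip_width: 0.0147
finger_force: 90.5
```

Call:
{"method": "play_rows", "body": {"deltas": [[0,0,-0.002,0,0,0,1],[0,0,-0.0037,0,0,0,1],[0,0,-0.0037,0,0,0,1],[0,0,-0.0037,0,0,0,1]]}}

```text
clock: 16.55
position: [0.5259, -0.0447, 0.0829]
tool_rot: [-3.14, -0.0, -2.753]
force: [-8.2, -3.4, 21.3]
grip_width: 0.0146
finger_force: 84.0
```

Call:
{"method": "play_rows", "body": {"deltas": [[0,0,0,0,0,0,1],[0,0,0,0,0,0,1],[0,0,0,0,0,0,1],[0,0,0,0,0,0,1],[0,0,0,0,0,0,1]]}}

```text
clock: 17.05
position: [0.526, -0.0446, 0.0829]
tool_rot: [-3.14, -0.0, -2.753]
force: [-8.9, -3.2, 21.9]
grip_width: 0.0143
finger_force: 84.0
```

```bash
python3 -c "
from h import *
print(job_done())"
```

```text
the job is handed in; nothing more can be done
None
```

The job is handed in: by force and position readings, the pipe is in the saddle and the cap is over both studs, held shut with about 22 N; no verdict came back, and I viewed 12 pictures, two over the limit of 10.

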